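Level the panel rest beside the router

ROBOT

A 7-joint arm with a two-finger parallel gripper is mounted at the origin on the work surface. World frame = base frame: x ahead of the robot, y to its left, z up, the work surface at z = 0. Lengths are in m, angles in rad, forces in N, time in s.
With the tool pointing down it reaches from about 0.425 to 0.925 m from the base axis. Payload 6.8 kg.
Tool frame: the origin (TCP) lies at the very end of the fingers, on their centre line; the grasp point (between the pads) lies 19 mm behind it (r.tcp_to_grasp is the distance from the TCP to the grasp point, in m); z points along the fingers, y is the line along which they close (so a half turn about z gives the same grasp; the last joint's range is limited). The gripper opens to 85 mm and grips with 20 to 120 N. Pads are 22 mm wide; open, the fingers measure 114 mm over their backs; the gripper's body (76 mm by 85 mm) begins 54 mm behind the grasp point. The pads swing forward as they close: fully open they stand 13 mm farther back than shut.
Start: joints at [-1.35, 0.477, 0.022, 1.555, -0.011, 1.109, -0.083], TCP at [0.218, 0.639, 0.203] pointing down, gripper open.
Joint ranges: [-2.96, 2.96], [-0.34, 2.1], [-1.41, 1.46], [0.24, 2.44], [-1.37, 4.51], [0.17, 1.92], [-2.96, 2.96]. Speed limits (rad/s): [2.39, 2.39, 3.14, 3.14, 3.14, 3.14, 3.14].

INTERFACE

Orientations are given as a rotation vector (axis times angle).
In Python, from bench import r gives the robot as it stands.
- The arm moves only by the tool step_arm, never from a script. Its argument "moves" is a list of rows, each a list of 7 numbers: the shift along the tool's x, y, z in mm, then the turn, a rotation vector about the tool's x, y, z in rad, then the finger opening in mm, from 0 to 85.4. A call has 1 to 8 rows; each row is the pose to reach, as a shift and turn from the pose commanded when the call began, along the tool's axes at that moment; what a row does not reach only later rows make up. A row lasts 1/10 s, in which the tool goes at most 50 mm and 8.59 degrees, less where a joint would pass 70% of its speed; a pose out of reach is approached as far as the arm can. A call with a gripper value outside its range is refused whole. The fingers move at their own pace and stop on an object; "grip_force" is the grip in N (left out, the last holds). Time passes only in rows, so rows that repeat a pose let the fingers close. It gives the time, the measured TCP pose, the force, the opening and the grip force at its end, in the units of the state.
- r.get_obs(): the state, without advancing time (a new reading comes with each control period).
- r.grab_frame(name): name is "scene" or "top" or "wrist"; returns a dict with "image" (384x512x3 uint8, red, green, blue), "depth" (384x512 float32, m along the optical axis (not along the pixel's ray), 0 where there is no reading), "mtx" (3x3 intrinsics, pixels), "rvec" (rotation vector, rad) and "tvec" (3), from world to camera coordinates, as OpenCV has them. Camera axes: x right, y down, z forward; pixel columns grow to the right and rows downward; lengths in m; the calibration is good to about 2 mm. A picture is of the moment at which its call begins.
- r.hand_in(): hands the job in; it is judged then, once.
The state is a dict: "clock": time; "joints": joint angles; "qvel": joint speeds; "tau": joint torques, N m; "tcp_pos": TCP position; "orientation": TCP orientation; "contact_force": force on the tool from outside, world axes, zero at the start; "moment": the same for the moment, N m; "grip_width": finger opening in m; "gripper_force": force on a finger pad.
Only numpy, scipy, OpenCV 4.12 (cv2) and the standard library are available. Lean on these libraries where they do the work, as an engineer would, in place of code of your own. Each camera call takes 0.05 s, during which the arm holds its last target. There are 200 camera calls.

TASK

Set the yellow spirit level down gently on the white board of the panel rest, lengthwise along the middle of the board, and let go of it; then turn the red knob of the levelling foot until the bubble sits centred between the two black lines. Finally press the level firmly down onto the board from above with the fingers and finish like that, still pressing with the bubble centred; leave the bottle, tape measure, screwdriver and milled panel where they are.

Things in the scene. Friction and masses are not known exactly. Their poses are not given: they have to be found in the camera images.
- level: Loose yellow spirit level with black end caps, a plain bar 180 x 26 x 42 mm (length along its x, width along its y, height along its z), about 0.35 kg. Origin: centre of its underside. It starts on the bench, right side up. A 66 mm long green vial lies in the middle of its top face, with a white bubble and two black lines.
- bubble (a joint): Offset of the white bubble from the middle of the level's vial (m), positive towards the level's +x end, at most 0.024. It runs to the high end, about 0.5 mm per 0.001 rad of the level's slope, and settles in about 1.5 s. The bubble is 14 mm long; the two black lines stand 20 mm apart, so it lies between them within 3 mm either side of 0.
- board_mid (a point): Centre of the top face of the panel rest's white-faced board: 300 mm long (along this frame's y), 110 mm wide (along x), 15 mm thick, its top 80 to 85 mm above the bench here; z is normal to the board. The levelling foot is at its -y end, the hinge at its +y end. The rest is bolted to the bench, its yaw within 0.2 rad of the robot's axes.
- rest_board: The same board; origin on its hinge line (along x), 172 mm towards +y from the middle of the board and 8 mm below its top, between two dark steel cheeks no higher than the board's top. It starts with the foot end (-y) low, by 0.012 to 0.029 rad. The foot holds it still when it is pressed.
- knob_grip (a point): Grip point of the red knob of the levelling foot, on its vertical axis, 120 mm above the bench, 185 mm from the board's middle, just beyond its -y end. The knob is an upright wing 44 mm long (this frame's x) and 12 mm thick (y), from 16 mm below this point to 10 mm above it, on a disc of 44 mm diameter. The frame turns with the knob.
- foot_knob: The same knob; origin on its axis, 24 mm below the grip point (underside of the disc). Clockwise seen from above raises the foot end of the board, 0.012 rad of slope per rad (the bubble shifts about 6 mm per rad); at the start it needs 1.0 to 2.4 rad clockwise. Friction 0.1 N m; it stays where it is left and does not rise or sink.
- water_bottle: Bystander: clear water bottle with blue cap and label, diameter 64 mm, 190 mm tall, standing; origin at the centre of its underside.
- tape_measure: Bystander: yellow and black tape measure, 66 x 36 x 58 mm, standing; origin at the centre of its underside.
- screwdriver: Bystander: screwdriver with a red handle, lying along its x; its origin beneath it on the bench.
- mdf_part: Bystander: grey milled panel, 120 x 230 x 26 mm, with two round pockets, lying flat; origin at the centre of its underside.
Mind the look-alikes: they are no part of the job. What is meant by the level is not blue or turquoise, and is the larger of those in its own colour.

How it is judged:
By the outcome, as a careful person would: the job done as asked, in the order asked, and still so for the second after the job is handed in, while the arm keeps its last pose, push and grip.
It also fails if it takes over 70 s, if anything falls off the work surface, if the arm or the gripper's body presses on something with over 40 N, if the wrist force passes 120 N, or if a joint passes its speed limit or range.

## Working session

There is one attempt and no reset: what is moved stays moved. The work goes in short steps, Python scripts to look and compute and a tool call to move; the robot and the scene stay as the last step left them, time stands still between calls to the robot, and variables do not carry over. Pictures are saved under pics/ and viewed, at most 10 in all, crops included, and the job is handed in when it is done.

Besides the shell and the picture viewer there is one more tool, called after "Request:" by a JSON object that holds its "api" and its "payload", one argument or row to a line. step_arm: Moves the arm, as the interface text tells. Its arguments: {"type":"object","properties":{"moves":{"type":"array","items":{"type":"array","items":{"type":"number"}}},"grip_force":{"type":"number"}},"required":["moves"]}

```bash
mkdir -p pics
cat > h.py <<'E'
import numpy as np, cv2
from bench import r
from scipy.spatial.transform import Rotation as R
def grab(n):
    f=r.grab_frame(n); np.savez(f'{n}.npz',**f); return f
def load(n): return dict(np.load(f'{n}.npz'))
def px2w(f,u,v,z=None):
    K=f['mtx'];Rm=cv2.Rodrigues(f['rvec'])[0];t=f['tvec'].ravel()
    d=np.linalg.inv(K)@[u,v,1.]
    if z is None:
        w=f['depth'][int(round(v)),int(round(u))]; return Rm.T@(d*w-t)
    c=-Rm.T@t; dw=Rm.T@d; return c+dw*(z-c[2])/dw[2]
def crop(f,name,x0,y0,x1,y1,s):
    cv2.imwrite(f'pics/{name}.png',cv2.resize(f['image'][y0:y1,x0:x1,::-1],None,fx=s,fy=s,interpolation=cv2.INTER_CUBIC))
E
python3 - <<'E'
from h import *
a=grab('top');b=grab('scene')
cv2.imwrite('pics/a.png',cv2.resize(np.vstack([a['image'],b['image']])[...,::-1],None,fx=.78,fy=.78))
crop(a,'top',0,0,512,384,1.5)
o=r.get_obs();print(o['tcp_pos'],o['orientation'],o['contact_force'],R.from_rotvec(o['orientation']).as_matrix())
E
```

```text
[0.21780592 0.63830629 0.2017253 ] [-5.14131942e-01 -3.09910088e+00  2.49672271e-03] [ 0.5162177   0.01534284 -0.065448  ] [[-9.46430639e-01  3.22906941e-01 -3.92070155e-04]
 [ 3.22907154e-01  9.46429384e-01 -1.54621183e-03]
 [-1.28215817e-04 -1.58998451e-03 -9.99998728e-01]]
```

View pics/top.png

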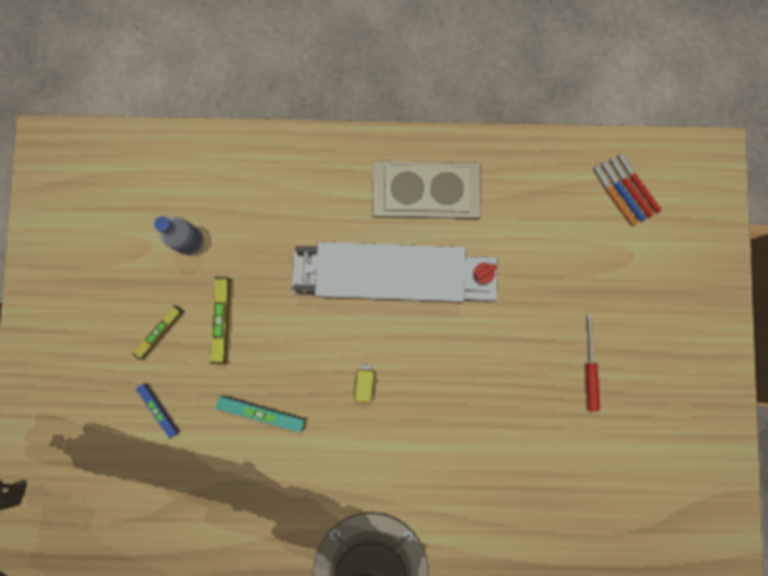

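View pics/a.png

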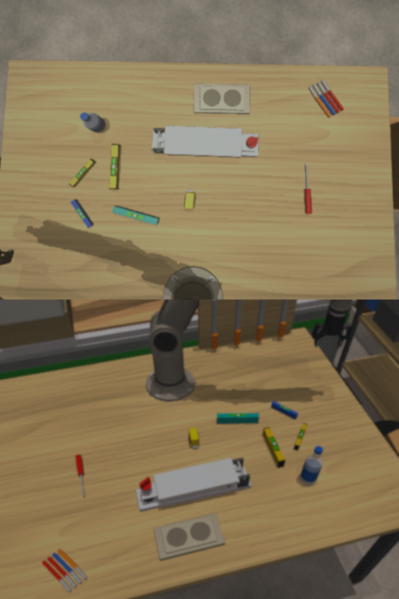

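The top view (1.5x pixels) shows four level-like bars: a large yellow one at (220,320), a small yellow one at (158,332), a turquoise one at (260,413) and a blue one at (157,410). The larger yellow at (220,320) fits the description. The rest's board is centred near (391,272), with the knob at (485,273). I'll confirm in a crop.

Run:
```python
from h import *
a=load('top')
A=cv2.resize(a['image'][170:260,80:180,::-1],None,fx=4,fy=4,interpolation=cv2.INTER_CUBIC)
B=cv2.resize(a['image'][150:215,190:340,::-1],None,fx=5,fy=5,interpolation=cv2.INTER_CUBIC)
A2=np.zeros((360,750,3),np.uint8);A2[:A.shape[0],:A.shape[1]]=A
cv2.imwrite('pics/c.png',np.vstack([A2[:270],B]) if 0 else np.vstack([A2[:275],B]))
```

```text
(no output)
```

View pics/c.png

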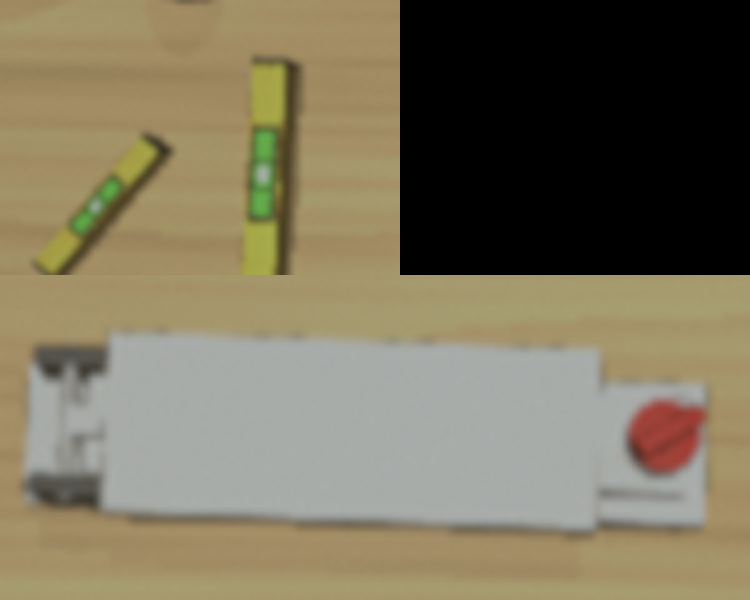

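Run:
```python
from h import *
a=load('top');np.set_printoptions(precision=4,suppress=True)
for n,u,v,z in [('vial',145.7,213.4,.042),('e1',147.3,185,.042),('e2',145,241,.042)]+[('bc',*p,.082) for p in [(211.6,161.4),(310,165),(309,201),(210.2,197.4)]]+[('disc',322.6,182.6,.104),('w1',318,186,.13),('w2',330.5,177.4,.13)]:
    print(n,px2w(a,u,v,z),px2w(a,u,v)[2])
c=np.mean([px2w(a,*p,.082) for p in [(211.6,161.4),(310,165),(309,201),(210.2,197.4)]],0);print(c)
```

```text
vial [0.4992 0.3204 0.042 ] 0.04452408397377351
e1 [0.5875 0.3195 0.042 ] 0.04411981038950602
e2 [0.4145 0.3187 0.042 ] 0.0424163144681429
bc [0.6589 0.1181 0.082 ] 0.08433189539126669
bc [ 0.654  -0.1799  0.082 ] 0.0007695656880167646
bc [ 0.5447 -0.1777  0.082 ] 0.0018725362705906447
bc [0.5493 0.119  0.082 ] 0.0748941955752729
disc [ 0.5983 -0.2146  0.104 ] 0.1277514608933694
w1 [ 0.5848 -0.197   0.13  ] 0.11855511803430704
w2 [ 0.6107 -0.2331  0.13  ] 0.13035249245798092
[ 0.6017 -0.0301  0.082 ]
```

The crop confirms it: the large yellow level has its vial at full-image (146,213), and the small yellow beside it is visibly smaller. The board corners and the red knob wing (pointing about -54° from world x) are also clear.

```bash
cat >> h.py <<'E'
def plan(p,az,tilt=0.):
    """shift (mm, tool axes) & turn to reach TCP p, tool y at azimuth az, tool down; tilt about world axis along tool y"""
    o=r.get_obs(); R0=R.from_rotvec(o['orientation'])
    y=np.array([np.cos(az),np.sin(az),0]); z=np.array([0,0,-1.]); x=np.cross(y,z)
    Rt=R.from_rotvec(tilt*y)*R.from_matrix(np.c_[x,y,z])
    print('shift',np.round(R0.inv().apply(np.array(p)-o['tcp_pos'])*1e3,1),'turn',np.round((R0.inv()*Rt).as_rotvec(),4),'t',round(o['clock'],2),'j',np.round(o['joints'],2),'F',np.round(o['contact_force'],1))
E
python3 -c "
from h import *
plan([.5,.3195,.17],np.pi/2)"
```

```text
shift [-370.  -210.6   32.1] turn [-1.600e-03 -1.000e-04 -3.288e-01] t 0.1 j [-1.35  0.48  0.02  1.56 -0.01  1.11 -0.08] F [ 0.5  0.  -0.1]
```

Request:
{"api": "step_arm", "payload": {
  "moves": [
    [-370, -210.6, 32, -0.0016, 0, -0.329, 85],
    [-370, -210.6, 32, -0.0016, 0, -0.329, 85],
    [-370, -210.6, 32, -0.0016, 0, -0.329, 85],
    [-370, -210.6, 32, -0.0016, 0, -0.329, 85],
    [-370, -210.6, 32, -0.0016, 0, -0.329, 85],
    [-370, -210.6, 32, -0.0016, 0, -0.329, 85],
    [-370, -210.6, 32, -0.0016, 0, -0.329, 85],
    [-370, -210.6, 32, -0.0016, 0, -0.329, 85]
  ]
}}

```text
clock: 0.9
tcp_pos: [0.4832, 0.3383, 0.1723]
orientation: [0.0, -3.142, -0.002]
contact_force: [0.4, 0.6, -0.4]
grip_width: 0.0852
gripper_force: 0.0
```

```bash
python3 -c "
from h import *
plan([.5,.3195,.17],np.pi/2)"
```

```text
shift [-16.8 -18.8   2.2] turn [ 0.0013 -0.0001  0.0003] t 0.9 j [-0.76  0.37  0.06  1.8  -0.03  0.97  0.88] F [ 0.4  0.6 -0.4]
```

Request:
{"api": "step_arm", "payload": {
  "moves": [
    [-8, -9, 2, 0, 0, 0, 85],
    [-8, -9, 2, 0, 0, 0, 85],
    [-8, -9, 2, 0, 0, 0, 85]
  ]
}}

```text
clock: 1.2
tcp_pos: [0.4892, 0.3324, 0.1704]
orientation: [0.002, -3.141, -0.003]
contact_force: [-0.5, 0.4, 0.7]
grip_width: 0.0852
gripper_force: 0.0
```

```bash
python3 -c "
from h import *
w=grab('wrist');crop(w,'w1',0,0,512,384,1.2)
plan([.5,.3195,.17],np.pi/2)"
```

```text
shift [-11.2 -13.7   0.5] turn [ 0.0024 -0.0007  0.003 ] t 1.25 j [-0.75  0.37  0.06  1.8  -0.03  0.97  0.9 ] F [ 0.  -0.7 -0.7]
```

View pics/w1.png

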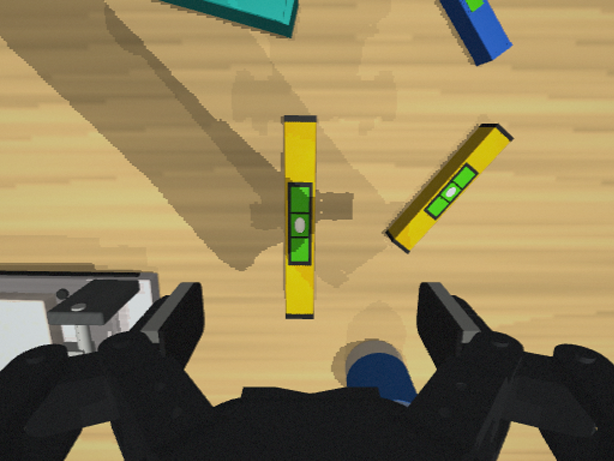

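The level lies upright in the wrist view: caps at (300,119) and (300,317), vial centre (300,224). The small yellow level's nearest corner is at (388,235).

```bash
python3 -c "
from h import *
w=load('wrist')
for u,v in [(300,119),(300,317),(300,224),(388,235),(408,250)]: print(px2w(w,u/1.2,v/1.2,.042 if u==300 else .02),px2w(w,u/1.2,v/1.2))
a=px2w(w,250,119/1.2,.042);b=px2w(w,250,317/1.2,.042);c=(a+b)/2
d=b-a;print(c,np.arctan2(d[1],d[0]))
c[2]=.06
plan(c,np.pi/2+np.arctan2(d[1],d[0]))"
```

```text
[0.41541152 0.32401536 0.042     ] [0.41540423 0.32400609 0.04162388]
[0.59119517 0.32283885 0.042     ] [0.59111909 0.32284267 0.04213396]
[0.50199046 0.32343589 0.042     ] [0.5014508  0.32348904 0.0439994 ]
[0.51852901 0.40475861 0.02      ] [0.52087516 0.40652744 0.01225459]
[0.53329679 0.4244822  0.02      ] [0.5296115  0.42142132 0.03056334]
[0.50330335 0.3234271  0.042     ] -0.006692860912243499
shift [-14.6 -10.1 110.5] turn [ 0.0024 -0.0007  0.0097] t 1.25 j [-0.75  0.37  0.06  1.8  -0.03  0.97  0.9 ] F [ 0.  -0.7 -0.7]
```

Request:
{"api": "step_arm", "payload": {
  "moves": [
    [-14, -10, 60, 0.002, 0, 0.01, 85],
    [-14, -10, 110, 0.002, 0, 0.01, 85],
    [-14, -10, 140, 0.002, 0, 0.01, 85],
    [-14, -10, 155, 0.002, 0, 0.01, 85],
    [-14, -10, 155, 0.002, 0, 0.01, 85],
    [-14, -10, 155, 0.002, 0, 0.01, 85]
  ]
}}

```text
clock: 1.85
tcp_pos: [0.5048, 0.3232, 0.0172]
orientation: [0.013, 3.14, 0.002]
contact_force: [1.2, 0.0, -0.4]
grip_width: 0.085
gripper_force: 0.0
```

Request:
{"api": "step_arm", "payload": {
  "grip_force": 40,
  "moves": [
    [0, 0, 0, 0, 0, 0, 20],
    [0, 0, 0, 0, 0, 0, 20],
    [0, 0, 0, 0, 0, 0, 20],
    [0, 0, 0, 0, 0, 0, 20],
    [0, 0, 0, 0, 0, 0, 20],
    [0, 0, 0, 0, 0, 0, 20],
    [0, 0, 0, 0, 0, 0, 20],
    [0, 0, 0, 0, 0, 0, 20]
  ]
}}

```text
clock: 2.65
tcp_pos: [0.5043, 0.3214, 0.0155]
orientation: [0.015, 3.141, -0.001]
contact_force: [-0.6, -0.7, 0.4]
grip_width: 0.0201
gripper_force: 0.0
```

```bash
python3 -c "
from h import *
w=grab('wrist');crop(w,'w2',0,0,512,384,1.2)
plan([.5,.3195,.17],np.pi/2);print(r.get_obs()['grip_width'],r.get_obs()['gripper_force'])"
```

```text
shift [   4.3   -2.  -154.5] turn [-0.0006  0.0001 -0.0098] t 2.7 j [-0.71  0.58  0.05  1.88 -0.05  0.68  0.93] F [-0.3  0.1 -0.2]
0.020096926341100677 0.0
```

View pics/w2.png

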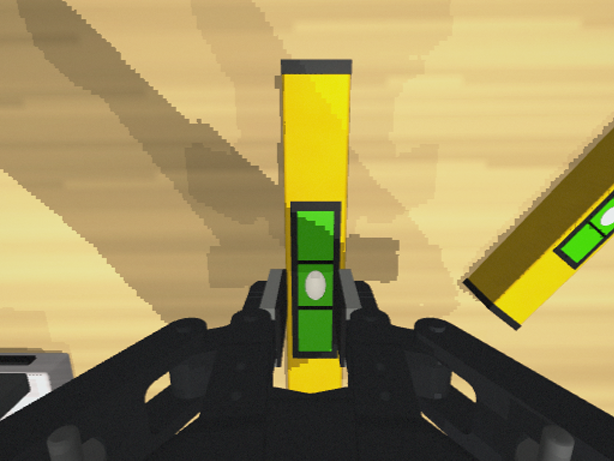

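The fingers straddle the level's middle (vial at (315,285)), but they hold no force yet. I'll close further.

Request:
{"api": "step_arm", "payload": {
  "grip_force": 40,
  "moves": [
    [0, 0, 0, 0, 0, 0, 0],
    [0, 0, 0, 0, 0, 0, 0],
    [0, 0, 0, 0, 0, 0, 0],
    [0, 0, 0, 0, 0, 0, 0]
  ]
}}

```text
clock: 3.1
tcp_pos: [0.5044, 0.3214, 0.0156]
orientation: [0.015, 3.141, -0.001]
contact_force: [-0.2, 0.7, 0.0]
grip_width: 0.0002
gripper_force: 0.0
```

```bash
python3 -c "
from h import *
w=grab('wrist');t=grab('scene');g=np.hstack([cv2.resize(w['image'][120:384,150:400],(400,422)),cv2.resize(t['image'][100:260,280:432],(400,422))]);cv2.imwrite('pics/w3.png',g[...,::-1]);
print(r.get_obs()['grip_width'],r.get_obs()['gripper_force'],r.get_obs()['joints'])"
```

```text
0.00031414918795983596 0.0 [-0.71235322  0.58400486  0.05349137  1.88311553 -0.04640192  0.67576126
  0.92941403]
```

View pics/w3.png

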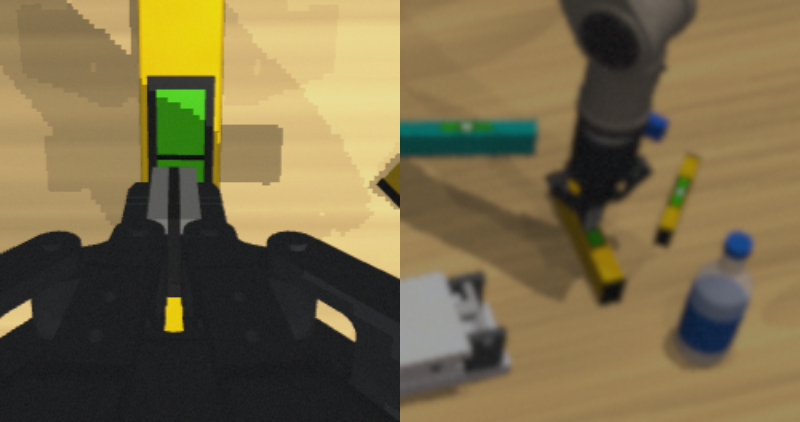

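The fingers shut over the top of the level rather than round it, so the reported TCP height looks wrong. I'll measure the fingertip height from depth.

```bash
python3 -c "
from h import *
np.set_printoptions(precision=3,suppress=True)
w=load('wrist')
for v in range(222,262,4): print(v,px2w(w,252,v),px2w(w,268,v),px2w(w,259,v))
s=load('scene')
Rm=cv2.Rodrigues(w['rvec'])[0];print('cam',-Rm.T@w['tvec'].ravel())
# point cloud of scene near arm tip
H,W=s['depth'].shape;P=np.array([[px2w(s,u,v) for u in range(330,375)] for v in range(160,200)])
m=(abs(P[...,0]-.504)<.03)&(abs(P[...,1]-.321)<.06);print(np.sort(P[m][:,2])[::12])
"
```

```text
222 [0.494 0.318 0.042] [0.494 0.326 0.043] [0.494 0.321 0.042]
226 [0.493 0.318 0.05 ] [0.493 0.326 0.05 ] [0.493 0.321 0.051]
230 [0.493 0.318 0.055] [0.493 0.326 0.054] [0.493 0.321 0.056]
234 [0.493 0.318 0.06 ] [0.494 0.325 0.058] [0.493 0.321 0.06 ]
238 [0.493 0.318 0.064] [0.493 0.325 0.064] [0.493 0.321 0.065]
242 [0.493 0.318 0.068] [0.493 0.325 0.067] [0.493 0.321 0.068]
246 [0.493 0.318 0.072] [0.492 0.325 0.073] [0.493 0.321 0.071]
250 [0.493 0.318 0.075] [0.493 0.325 0.076] [0.493 0.321 0.074]
254 [0.493 0.318 0.079] [0.493 0.325 0.078] [0.492 0.321 0.08 ]
258 [0.493 0.319 0.082] [0.494 0.325 0.081] [0.494 0.321 0.081]
cam [0.436 0.322 0.186]
[-0.009 -0.006 -0.005 -0.004 -0.003 -0.003 -0.003 -0.002 -0.002 -0.002
 -0.001 -0.001 -0.001 -0.    -0.     0.     0.     0.001  0.001  0.001
  0.002  0.002  0.002  0.003  0.004  0.005  0.007  0.012  0.019  0.025
  0.03   0.036  0.039  0.04   0.042  0.043  0.044  0.05   0.058  0.065
  0.071  0.076  0.084  0.09   0.093  0.096  0.099  0.1    0.102  0.104
  0.107  0.109  0.112  0.113  0.115  0.117  0.119  0.122  0.124  0.126
  0.127  0.129  0.131  0.132  0.133  0.134  0.136  0.137  0.138  0.139
  0.14   0.142  0.144  0.145  0.147  0.149  0.151  0.154  0.158  0.164
  0.176  0.181  0.19 ]
```

Request:
{"api": "step_arm", "payload": {
  "moves": [
    [0, 0, -40, 0, 0, 0, 0],
    [0, 0, -60, 0, 0, 0, 0],
    [0, 0, -60, 0, 0, 0, 0],
    [0, 0, -60, 0, 0, 0, 0]
  ]
}}

```text
clock: 3.6
tcp_pos: [0.5044, 0.3215, 0.0757]
orientation: [0.015, 3.141, 0.0]
contact_force: [-0.5, 0.3, -0.2]
grip_width: 0.0
gripper_force: 0.0
```

```bash
python3 -c "
from h import *
np.set_printoptions(precision=3,suppress=True)
w=grab('wrist');s=grab('scene')
print(r.get_obs()['tcp_pos'])
for v in range(196,250,3): print(v,px2w(w,255,v),w['image'][v,255])
g=np.hstack([cv2.resize(w['image'][120:384,150:400],(400,422)),cv2.resize(s['image'][100:260,280:432],(400,422))]);cv2.imwrite('pics/w4.png',g[...,::-1])
"
```

```text
[0.504 0.321 0.075]
196 [0.498 0.319 0.042] [ 55 138  24]
199 [0.501 0.319 0.043] [102 138  87]
202 [0.503 0.319 0.042] [119 145 102]
205 [0.505 0.318 0.042] [106 154  91]
208 [0.508 0.318 0.042] [ 53 141  20]
211 [0.51  0.318 0.041] [ 54 143  22]
214 [0.512 0.318 0.042] [ 55 143  26]
217 [0.514 0.318 0.043] [ 47 113  23]
220 [0.517 0.318 0.042] [ 56 143  21]
223 [0.519 0.318 0.042] [ 53 142  20]
226 [0.493 0.319 0.109] [67 66 64]
229 [0.493 0.319 0.114] [67 65 63]
232 [0.493 0.319 0.118] [54 53 51]
235 [0.493 0.32  0.121] [54 55 53]
238 [0.493 0.32  0.124] [51 51 50]
241 [0.493 0.32  0.127] [42 40 41]
244 [0.493 0.32  0.13 ] [39 40 39]
247 [0.493 0.32  0.133] [39 39 38]
```

View pics/w4.png

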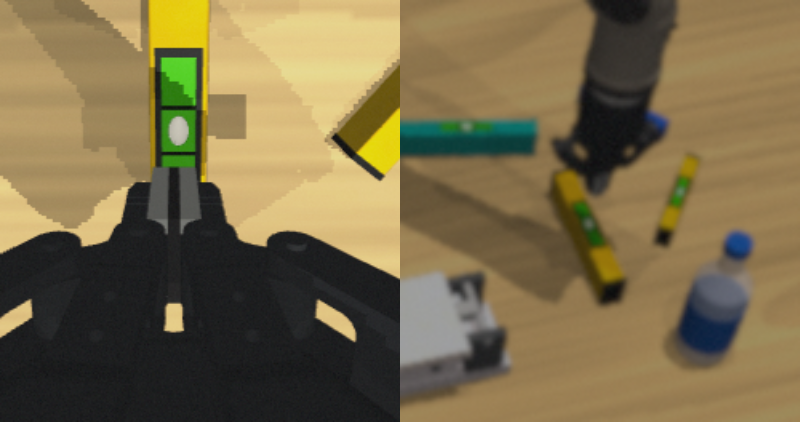

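At a reported TCP z of 0.0757 the shut fingertips really end at about z 0.107. That is 31 mm short of the reported TCP, and the scene camera agrees. The level hasn't been disturbed. I'll add a 31 mm correction along the tool and grasp deeper.

Request:
{"api": "step_arm", "payload": {
  "moves": [
    [0, 0, 0, 0, 0, 0, 85],
    [0, 0, 0, 0, 0, 0, 85],
    [0, 0, 0, 0, 0, 0, 85],
    [0, 0, 0, 0, 0, 0, 85],
    [0, 0, 0, 0, 0, 0, 85],
    [1, -2, 40, 0, 0, 0, 85],
    [1, -2, 58, 0, 0, 0, 85],
    [1, -2, 58, 0, 0, 0, 85]
  ]
}}

```text
clock: 4.5
tcp_pos: [0.5014, 0.3181, 0.0151]
orientation: [-0.015, -3.138, 0.006]
contact_force: [-0.8, 0.6, 0.1]
grip_width: 0.0849
gripper_force: 0.0
```

Request:
{"api": "step_arm", "payload": {
  "moves": [
    [0, 0, 10, 0, 0, 0, 85],
    [0, 0, 20, 0, 0, 0, 85],
    [0, 0, 27, 0, 0, 0, 85],
    [0, 0, 33, 0, 0, 0, 85],
    [0, 0, 33, 0, 0, 0, 85]
  ]
}}

```text
clock: 5.0
tcp_pos: [0.5029, 0.3191, -0.0161]
orientation: [-0.015, -3.141, 0.002]
contact_force: [-0.7, -1.8, -0.0]
grip_width: 0.0852
gripper_force: 0.0
```

Request:
{"api": "step_arm", "payload": {
  "grip_force": 40,
  "moves": [
    [0, 0, 0, 0, 0, 0, 15],
    [0, 0, 0, 0, 0, 0, 15],
    [0, 0, 0, 0, 0, 0, 15],
    [0, 0, 0, 0, 0, 0, 15],
    [0, 0, 0, 0, 0, 0, 15],
    [0, 0, 0, 0, 0, 0, 15],
    [0, 0, 0, 0, 0, 0, 15],
    [0, 0, 0, 0, 0, 0, 15]
  ]
}}

```text
clock: 5.8
tcp_pos: [0.5038, 0.3203, -0.0148]
orientation: [0.015, 3.14, 0.002]
contact_force: [-0.8, 2.1, 6.3]
grip_width: 0.0253
gripper_force: 41.0
```

Request:
{"api": "step_arm", "payload": {
  "moves": [
    [0, 0, -30, 0, 0, 0, 15],
    [0, 0, -80, 0, 0, 0, 15],
    [0, 0, -130, 0, 0, 0, 15],
    [0, 0, -150, 0, 0, 0, 15],
    [0, 0, -150, 0, 0, 0, 15]
  ]
}}

```text
clock: 6.3
tcp_pos: [0.5048, 0.32, 0.1373]
orientation: [0.016, 3.137, 0.004]
contact_force: [-0.7, 0.6, -3.6]
grip_width: 0.0254
gripper_force: 40.6
```

```bash
cat > b.py <<'E'
from h import *
np.set_printoptions(precision=4,suppress=True)
for n in ('top','scene'):
    f=grab(n)
    v,u=np.mgrid[0:384,0:512];Rm=cv2.Rodrigues(f['rvec'])[0]
    d=np.stack([u,v,np.ones_like(u)],-1)@np.linalg.inv(f['mtx']).T*f['depth'][...,None]
    P=(d-f['tvec'].ravel())@Rm
    m=(abs(P[...,0]-.602)<.035)&(abs(P[...,1]+.03)<.135)&(abs(P[...,2]-.082)<.012)&(f['image'].min(-1)>100)
    Q=P[m];A=np.c_[np.ones(len(Q)),Q[:,0]-.602,Q[:,1]+.03]
    c=np.linalg.lstsq(A,Q[:,2],rcond=None)[0];print(n,len(Q),c,np.std(A@c-Q[:,2]))
E
python3 b.py; python3 -c "
from h import *
plan([.602,-.030,.135],-.016);print(r.get_obs()['tcp_pos'],r.get_obs()['grip_width'])"
```

```text
top 2044 [ 0.0797 -0.0034  0.0246] 0.0026138690787858815
scene 1884 [0.0802 0.0044 0.025 ] 0.0024724073139107843
shift [-103.2 -347.4   -1.4] turn [-3.2000e-03  3.0000e-04  1.5768e+00] t 6.4 j [-0.73  0.42  0.07  1.82 -0.04  0.9   0.92] F [-0.2  0.  -4.2]
[0.50222302 0.31841757 0.13297844] 0.0251315637631031
```

Request:
{"api": "step_arm", "payload": {
  "moves": [
    [-103, -347, -15, -0.003, 0, 1.577, 15],
    [-103, -347, -15, -0.003, 0, 1.577, 15],
    [-103, -347, -15, -0.003, 0, 1.577, 15],
    [-103, -347, -15, -0.003, 0, 1.577, 15],
    [-103, -347, -15, -0.003, 0, 1.577, 15],
    [-103, -347, -15, -0.003, 0, 1.577, 15],
    [-103, -347, -15, -0.003, 0, 1.577, 15],
    [-103, -347, -15, -0.003, 0, 1.577, 15]
  ]
}}

```text
clock: 7.2
tcp_pos: [0.6016, -0.0372, 0.1474]
orientation: [1.806, 2.57, -0.007]
contact_force: [0.1, -0.4, -3.5]
grip_width: 0.0251
gripper_force: 40.6
```

```bash
python3 -c "
from h import *
plan([.602,-.030,.125],-.016,.025)"
```

```text
shift [ 6.7  2.9 22.4] turn [-0.0072  0.0284  0.3616] t 7.2 j [-0.38  0.44  0.44  1.81 -0.22  0.94  0.5 ] F [ 0.1 -0.4 -3.5]
```

Request:
{"api": "step_arm", "payload": {
  "moves": [
    [3, 0, 15, -0.007, 0.028, 0.362, 15],
    [3, 0, 22, -0.007, 0.028, 0.362, 15],
    [3, 0, 22, -0.007, 0.028, 0.362, 15],
    [3, 0, 22, -0.007, 0.028, 0.362, 15],
    [3, 0, 22, -0.007, 0.028, 0.362, 15],
    [3, 0, 22, -0.007, 0.028, 0.362, 15]
  ]
}}

```text
clock: 7.8
tcp_pos: [0.6013, -0.0256, 0.1269]
orientation: [-2.207, -2.208, -0.035]
contact_force: [0.3, 0.1, -4.0]
grip_width: 0.0254
gripper_force: 40.6
```

```bash
python3 -c "
from h import *
plan([.602,-.030,.065],-.016,.025)
w=grab('wrist');t=grab('top');A=cv2.resize(w['image'],None,fx=.9,fy=.9);B=cv2.resize(t['image'][140:222,190:340],(750,410))
print(r.get_obs()['tcp_pos'])
cv2.imwrite('pics/p.png',np.hstack([A,cv2.resize(B,(330,346)[:1]+(A.shape[0],))])[...,::-1])"
```

```text
shift [-6.3  0.6 61.7] turn [ 0.0013 -0.0046  0.0167] t 7.8 j [-0.41  0.48  0.49  1.83 -0.32  0.91  0.23] F [ 0.3  0.1 -4. ]
[ 0.60171374 -0.0255763   0.12748686]
```

View pics/p.png

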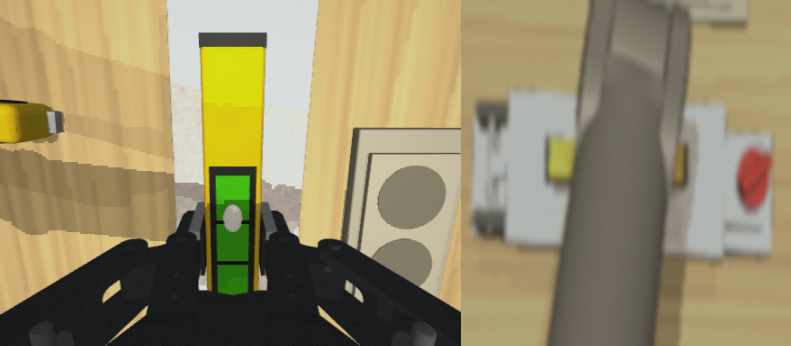

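The level hangs lengthwise over the board (bar at x 200–266, board edges at about x 167 and 318 in the top row). I'll check the board's centreline against it.

```bash
python3 -c "
from h import *
w=load('wrist')
img=w['image'].astype(int)
for v in [5,15,25,60,100,130]:
    row=img[v]; sat=row.max(1)-row.min(1); g=(sat<22)&(row.min(1)>140); u=np.where(g)[0]
    L,Rr=u.min(),u.max(); a=px2w(w,L,v,.085);b=px2w(w,Rr,v,.085);print(v,L,Rr,a,b,(a+b)/2)
    y=np.where((row[:,0]-row[:,2]>110)&(abs(np.arange(512)-258)<45))[0]
    if len(y): a=px2w(w,y.min(),v,.192-.0);b=px2w(w,y.max(),v,.192);print('  lvl',a,b,(a+b)/2)
print(px2w(w,259,60))
"
```

```text
5 185 353 [0.5539817 0.1045138 0.085    ] [0.66148607 0.10455822 0.085     ] [0.60773389 0.10453601 0.085     ]
15 186 351 [0.55428866 0.09874713 0.085     ] [0.66063066 0.09878633 0.085     ] [0.60745966 0.09876673 0.085     ]
25 186 350 [0.55395144 0.09289684 0.085     ] [0.66041259 0.09293128 0.085     ] [0.60718201 0.09291406 0.085     ]
60 188 347 [0.55406269 0.07173789 0.085     ] [0.65995712 0.07175486 0.085     ] [0.6070099  0.07174638 0.085     ]
  lvl [0.58889457 0.05415284 0.192     ] [0.61227209 0.05415659 0.192     ] [0.60058333 0.05415471 0.192     ]
100 191 344 [0.55468698 0.04616993 0.085     ] [0.65970114 0.04616604 0.085     ] [0.60719406 0.04616798 0.085     ]
  lvl [0.5888769  0.04132833 0.192     ] [0.61228082 0.04132746 0.192     ] [0.60057886 0.0413279  0.192     ]
130 54 341 [0.45751333 0.02596258 0.085     ] [0.65897136 0.02592365 0.085     ] [0.55824235 0.02594312 0.085     ]
  lvl [0.58895095 0.03118323 0.192     ] [0.61219962 0.03117874 0.192     ] [0.60057529 0.03118099 0.192     ]
[0.60093697 0.0550837  0.18634955]
```

Request:
{"api": "step_arm", "payload": {
  "moves": [
    [-4, 4, 25, 0, 0, 0.015, 15],
    [-4, 4, 45, 0, 0, 0.015, 15],
    [-4, 4, 54, 0, 0, 0.015, 15],
    [-4, 4, 56, 0, 0, 0.015, 15],
    [-4, 4, 56, 0, 0, 0.015, 15]
  ]
}}

```text
clock: 8.4
tcp_pos: [0.6063, -0.028, 0.072]
orientation: [-2.225, -2.191, -0.037]
contact_force: [-0.8, 0.8, -3.0]
grip_width: 0.0253
gripper_force: 40.5
```

Request:
{"api": "step_arm", "payload": {
  "moves": [
    [0, 0, 1, 0, 0, 0, 15],
    [0, 0, 2, 0, 0, 0, 15],
    [0, 0, 3, 0, 0, 0, 15],
    [0, 0, 3, 0, 0, 0, 15]
  ]
}}

```text
clock: 8.8
tcp_pos: [0.6062, -0.0278, 0.0689]
orientation: [-2.225, -2.19, -0.037]
contact_force: [-0.7, 0.4, -2.8]
grip_width: 0.0253
gripper_force: 40.5
```

Request:
{"api": "step_arm", "payload": {
  "moves": [
    [0, 0, 0.7, 0, 0, 0, 15],
    [0, 0, 1.4, 0, 0, 0, 15],
    [0, 0, 2, 0, 0, 0, 15],
    [0, 0, 2, 0, 0, 0, 15]
  ]
}}

```text
clock: 9.2
tcp_pos: [0.606, -0.0278, 0.0665]
orientation: [-2.225, -2.19, -0.036]
contact_force: [0.1, -0.4, -2.8]
grip_width: 0.0254
gripper_force: 40.5
```

Request:
{"api": "step_arm", "payload": {
  "moves": [
    [0, 0, 0.5, 0, 0, 0, 15],
    [0, 0, 1, 0, 0, 0, 15],
    [0, 0, 1, 0, 0, 0, 15],
    [0, 0, 1, 0, 0, 0, 15]
  ]
}}

```text
clock: 9.6
tcp_pos: [0.6062, -0.0278, 0.066]
orientation: [-2.226, -2.19, -0.037]
contact_force: [-1.5, 1.4, 0.5]
grip_width: 0.025
gripper_force: 41.2
```

Request:
{"api": "step_arm", "payload": {
  "moves": [
    [0, 0, 0.5, 0, 0, 0, 15],
    [0, 0, 1, 0, 0, 0, 15],
    [0, 0, 1, 0, 0, 0, 15],
    [0, 0, 1, 0, 0, 0, 15]
  ]
}}

```text
clock: 10.0
tcp_pos: [0.6062, -0.0277, 0.0658]
orientation: [-2.225, -2.19, -0.038]
contact_force: [-4.4, 2.2, 9.4]
grip_width: 0.0257
gripper_force: 42.3
```

Request:
{"api": "step_arm", "payload": {
  "grip_force": 20,
  "moves": [
    [0, 0, -1, 0, 0, 0, 20],
    [0, 0, -1, 0, 0, 0, 60],
    [0, 0, -1, 0, 0, 0, 60],
    [0, 0, -1, 0, 0, 0, 60],
    [0, 0, -1, 0, 0, 0, 60],
    [0, 0, -40, 0, 0, 0, 60],
    [0, 0, -80, 0, 0, 0, 60],
    [0, 0, -80, 0, 0, 0, 60]
  ]
}}

```text
clock: 10.8
tcp_pos: [0.6096, -0.0312, 0.15]
orientation: [-2.231, -2.194, -0.047]
contact_force: [0.4, -0.3, 0.9]
grip_width: 0.0602
gripper_force: 0.0
```

```bash
python3 -c "
from h import *
print(r.get_obs()['tcp_pos'])
w=grab('wrist');crop(w,'q',0,0,512,384,1.2)
wing=-.94
plan([.600,-.214,.145],wing+np.pi/2)"
```

```text
[ 0.60956912 -0.03120006  0.14995123]
shift [-183.5   -5.    -3.2] turn [ 0.0182 -0.0267 -0.6471] t 10.85 j [-0.42  0.46  0.51  1.81 -0.31  0.94  0.22] F [ 0.3 -1.  -0.6]
```

View pics/q.png

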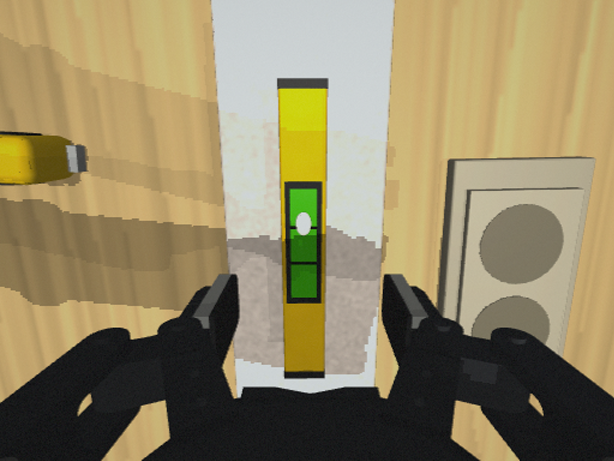

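The level sits on the board, centred between the board edges (about 218–388 near mid-height). The bubble is at (304,224) against a vial centre of (304,243), so it is off towards the hinge. On to the knob.

Request:
{"api": "step_arm", "payload": {
  "moves": [
    [-183, -5, -3, 0.018, -0.027, -0.647, 60],
    [-183, -5, -3, 0.018, -0.027, -0.647, 60],
    [-183, -5, -3, 0.018, -0.027, -0.647, 60],
    [-183, -5, -3, 0.018, -0.027, -0.647, 60],
    [-183, -5, -3, 0.018, -0.027, -0.647, 60],
    [-183, -5, -3, 0.018, -0.027, -0.647, 60],
    [-183, -5, -3, 0.018, -0.027, -0.647, 60]
  ]
}}

```text
clock: 11.55
tcp_pos: [0.5976, -0.2119, 0.1411]
orientation: [-1.42, -2.795, 0.004]
contact_force: [-0.4, 0.5, -0.7]
grip_width: 0.0602
gripper_force: 0.0
```

```bash
cat > k.py <<'E'
from h import *
np.set_printoptions(precision=4,suppress=True)
def cloud(f):
    v,u=np.mgrid[0:384,0:512];Rm=cv2.Rodrigues(f['rvec'])[0]
    d=np.stack([u,v,np.ones_like(u)],-1)@np.linalg.inv(f['mtx']).T*f['depth'][...,None]
    return (d-f['tvec'].ravel())@Rm
def knob(f):
    P=cloud(f);i=f['image'].astype(int)
    m=(i[...,0]>1.8*i[...,1])&(i[...,0]>70)&(np.hypot(P[...,0]-.6,P[...,1]+.214)<.05)
    Q=P[m];print('red',len(Q),'z pct',np.percentile(Q[:,2],[2,30,60,98]))
    T=Q[Q[:,2]>.126][:,:2]
    (c,s,a)=cv2.minAreaRect(T.astype(np.float32)*1000);b=cv2.boxPoints((c,s,a));e=max((b[1]-b[0],b[2]-b[1]),key=np.linalg.norm)
    print('top',len(T),'c',c,'size',s,'az',np.arctan2(e[1],e[0]))
def bubble(f):
    "offset along +y (towards hinge), mm"
    P=cloud(f);i=f['image'].astype(int)
    near=(abs(P[...,0]-.606)<.02)&(abs(P[...,1]+.03)<.05)&(P[...,2]>.11)&(P[...,2]<.14)
    g=near&(i[...,1]>1.4*i[...,0])&(i[...,1]>1.4*i[...,2])
    w=near&(i.min(-1)>.72*i.max(-1))&(i.min(-1)>90)
    if g.sum()<20 or w.sum()<3: print('no bubble',g.sum(),w.sum());return
    yg=P[g][:,1];yw=P[w][:,1]
    print('green',yg.min(),yg.max(),g.sum(),'white',yw.min(),yw.max(),w.sum(),'off mm',1e3*(np.mean(np.percentile(yw,[3,97]))-(yg.min()+yg.max())/2))
E
python3 -c "
from k import *
bubble(load('wrist'));w=grab('wrist');bubble(w);knob(w);t=grab('top');bubble(t)
o=r.get_obs();print(o['tcp_pos'],o['joints']);plan([.6,-.214,.145],.63)"
```

```text
green -0.062491351362863094 0.0038105431599304166 1826 white -0.051776706721975124 0.019468640364939987 198 off mm 25.884310538860507
green -0.06297128726293388 -0.04723345271273957 592 white -0.0795934109120388 -0.04354120899717736 11 off mm -6.55288000194329
red 2853 z pct [0.1015 0.1035 0.1218 0.1304]
top 1102 c (602.8665771484375, -213.17257690429688) size (11.957210540771484, 43.652671813964844) az -1.0280043
green -0.0634976038862197 0.0006982005712026422 88 white -0.06386232463160087 0.009616097058411505 30 off mm -4.640000090569925
[ 0.598  -0.2115  0.1415] [-0.0402  0.4957  0.3859  1.7316 -0.2177  0.963   1.0619]
shift [-3.2  0.1 -3.5] turn [-0.005  -0.0038  0.0021] t 11.65 j [-0.04  0.5   0.39  1.73 -0.22  0.96  1.06] F [-0.3  0.8 -0.6]
```

```bash
sed -i "s/    if g.sum/    xm=np.median(P[g][:,0]) if g.any() else 0; w\&=abs(P[...,0]-xm)<.004\n    if g.sum/" k.py; python3 -c "
from k import *
bubble(load('top'))
plan([.6029,-.2132,.100],.543)"
```

```text
green -0.0634976038862197 0.0006982005712026422 88 white -0.02290125692918627 -0.014021542457337992 9 off mm 12.951476829391058
shift [-4.5  3.1 41.5] turn [-0.0052 -0.0036  0.0891] t 11.65 j [-0.04  0.5   0.39  1.73 -0.22  0.96  1.06] F [-0.3  0.8 -0.6]
```

Request:
{"api": "step_arm", "payload": {
  "moves": [
    [-4.5, 3, 20, -0.005, -0.004, 0.089, 60],
    [-4.5, 3, 41, -0.005, -0.004, 0.089, 60],
    [-4.5, 3, 55, -0.005, -0.004, 0.089, 60],
    [-4.5, 3, 62, -0.005, -0.004, 0.089, 60],
    [-4.5, 3, 62, -0.005, -0.004, 0.089, 60],
    [-4.5, 3, 62, -0.005, -0.004, 0.089, 60]
  ]
}}

```text
clock: 12.25
tcp_pos: [0.6031, -0.215, 0.0807]
orientation: [1.544, 2.733, -0.001]
contact_force: [0.2, 0.2, 0.2]
grip_width: 0.0593
gripper_force: 0.0
```

```bash
python3 -c "
from h import *
plan([.6029,-.2132,.077],.543)"
```

```text
shift [1.7 0.8 3.7] turn [ 0.0007  0.0021 -0.0007] t 12.25 j [-0.03  0.58  0.38  1.77 -0.27  0.85  1.02] F [0.2 0.2 0.2]
```

Request:
{"api": "step_arm", "payload": {
  "grip_force": 40,
  "moves": [
    [2, 1, 2, 0, 0, 0, 60],
    [2, 1, 2, 0, 0, 0, 5],
    [2, 1, 2, 0, 0, 0, 5],
    [2, 1, 2, 0, 0, 0, 5],
    [2, 1, 2, 0, 0, 0, 5],
    [2, 1, 2, 0, 0, 0, 5],
    [2, 1, 2, 0, 0, 0, 5],
    [2, 1, 2, 0, 0, 0, 5]
  ]
}}

```text
clock: 13.05
tcp_pos: [0.6032, -0.2125, 0.0785]
orientation: [1.544, 2.733, 0.0]
contact_force: [1.5, 2.3, 5.3]
grip_width: 0.0112
gripper_force: 43.4
```

Request:
{"api": "step_arm", "payload": {
  "moves": [
    [0, 0, 0, 0, 0, 0.13, 5],
    [0, 0, 0, 0, 0, 0.27, 5],
    [0, 0, 0, 0, 0, 0.41, 5],
    [0, 0, 0, 0, 0, 0.55, 5],
    [0, 0, 0, 0, 0, 0.69, 5],
    [0, 0, 0, 0, 0, 0.83, 5],
    [0, 0, 0, 0, 0, 0.97, 5],
    [0, 0, 0, 0, 0, 1.1, 5]
  ]
}}

```text
clock: 13.85
tcp_pos: [0.604, -0.2124, 0.0786]
orientation: [2.748, 1.516, 0.004]
contact_force: [5.2, 1.9, 0.8]
grip_width: 0.0113
gripper_force: 43.0
```

Request:
{"api": "step_arm", "payload": {
  "moves": [
    [0, 0, 0, 0, 0, 0.13, 5],
    [0, 0, 0, 0, 0, 0.27, 5],
    [0, 0, 0, 0, 0, 0.41, 5],
    [0, 0, 0, 0, 0, 0.55, 5],
    [0, 0, 0, 0, 0, 0.68, 5],
    [0, 0, 0, 0, 0, 0.8, 5],
    [0, 0, 0, 0, 0, 0.8, 5],
    [0, 0, 0, 0, 0, 0.8, 5]
  ]
}}

```text
clock: 14.65
tcp_pos: [0.6044, -0.2129, 0.0786]
orientation: [3.121, 0.334, 0.006]
contact_force: [5.2, 0.1, 0.4]
grip_width: 0.0113
gripper_force: 43.0
```

Request:
{"api": "step_arm", "payload": {
  "moves": [
    [0, 0, 0, 0, 0, 0, 5],
    [0, 0, 0, 0, 0, 0, 5],
    [0, 0, 0, 0, 0, 0, 5],
    [0, 0, 0, 0, 0, 0, 5],
    [0, 0, 0, 0, 0, 0, 5],
    [0, 0, 0, 0, 0, 0, 5],
    [0, 0, 0, 0, 0, 0, 5],
    [0, 0, 0, 0, 0, 0, 5]
  ]
}}

```text
clock: 15.45
tcp_pos: [0.6044, -0.2129, 0.0786]
orientation: [3.121, 0.334, 0.006]
contact_force: [6.3, 0.4, -0.5]
grip_width: 0.0113
gripper_force: 42.9
```

```bash
python3 -c "
from k import *
for n in ('top','wrist','scene'): bubble(grab(n))
plan([.6029,-.2132,.077],.543);print(r.get_obs()['tcp_pos'],r.get_obs()['grip_width'])";python3 b.py
```

```text
green -0.06073757732545157 0.0035575463747107984 84 white -0.03149723929396952 -0.022681056295251124 12 off mm 1.5020634733477478
no bubble 0 0
green -0.06172421801596185 0.004875255810812107 89 white -0.030667771504569574 -0.022140861507488077 9 off mm 1.988715849045128
shift [-1.5 -0.1  1.6] turn [ 0.0056  0.0003 -1.9008] t 15.6 j [-0.34  0.72  0.86  1.79 -0.67  0.94 -0.55] F [5.3 0.9 0.2]
[ 0.6044 -0.2129  0.0786] 0.011172189918412281
top 1222 [ 0.0837 -0.001   0.0014] 0.0027332256651357856
scene 918 [0.0843 0.0007 0.0027] 0.00251896440150339
```

Bubble is about 1.7 mm off. A bit further, then let go and look from close by.

Request:
{"api": "step_arm", "payload": {
  "moves": [
    [0, 0, 0, 0, 0, 0.12, 5],
    [0, 0, 0, 0, 0, 0.25, 5],
    [0, 0, 0, 0, 0, 0.25, 5],
    [0, 0, 0, 0, 0, 0.25, 5],
    [0, 0, 0, 0, 0, 0.25, 60],
    [0, 0, 0, 0, 0, 0.25, 60],
    [0, 0, 0, 0, 0, 0.25, 60],
    [0, 0, 0, 0, 0, 0.25, 60]
  ]
}}

```text
clock: 16.5
tcp_pos: [0.6019, -0.2129, 0.0779]
orientation: [3.14, -0.059, 0.0]
contact_force: [-0.7, -0.6, 0.1]
grip_width: 0.06
gripper_force: 0.0
```

Request:
{"api": "step_arm", "payload": {
  "moves": [
    [0, 0, -40, 0, 0, 0, 60],
    [0, 0, -70, 0, 0, 0, 60],
    [0, 0, -70, 0, 0, 0, 60]
  ]
}}

```text
clock: 16.8
tcp_pos: [0.6043, -0.2145, 0.1523]
orientation: [3.138, -0.059, 0.011]
contact_force: [0.8, 0.3, -0.0]
grip_width: 0.0599
gripper_force: 0.0
```

```bash
python3 -c "
from k import *
o=r.get_obs();print(o['tcp_pos'])
plan([.605,-.090,.160],-.014)"
```

```text
[ 0.6043 -0.2145  0.1523]
shift [  -3.9 -124.4   -8.2] turn [ 0.0081 -0.0029 -1.5946] t 16.8 j [-0.42  0.68  1.01  1.74 -0.64  1.08 -0.81] F [ 0.8  0.3 -0. ]
```

Request:
{"api": "step_arm", "payload": {
  "moves": [
    [-4, -20, -10, 0.008, -0.003, -0.2, 60],
    [-4, -40, -10, 0.008, -0.003, -0.35, 60],
    [-4, -80, -10, 0.008, -0.003, -0.5, 60],
    [-4, -115, -10, 0.008, -0.003, -0.65, 60],
    [-4, -115, -10, 0.008, -0.003, -0.8, 60],
    [-4, -115, -10, 0.008, -0.003, -0.95, 60],
    [-4, -115, -10, 0.008, -0.003, -1.1, 60],
    [-4, -115, -10, 0.008, -0.003, -1.25, 0]
  ]
}}

```text
clock: 17.6
tcp_pos: [0.6021, -0.0974, 0.1574]
orientation: [-2.614, -1.73, 0.005]
contact_force: [0.3, -1.0, -0.1]
grip_width: 0.0472
gripper_force: 0.0
```

```bash
python3 -c "
from k import *
plan([.605,-.098,.160],-.014)"
```

```text
shift [ 0.6  2.9 -2.7] turn [-0.0072 -0.0024 -0.3877] t 17.6 j [-0.47  0.51  0.73  1.79 -0.4   1.    0.02] F [ 0.3 -1.  -0.1]
```

Request:
{"api": "step_arm", "payload": {
  "moves": [
    [0, 3, -2, -0.007, 0, -0.14, 0],
    [0, 3, -2, -0.007, 0, -0.28, 0],
    [0, 3, -2, -0.007, 0, -0.388, 0],
    [0, 3, -2, -0.007, 0, -0.388, 0],
    [0, 3, -2, -0.007, 0, -0.388, 0],
    [0, 3, -2, -0.007, 0, -0.388, 0]
  ]
}}

```text
clock: 18.2
tcp_pos: [0.6052, -0.0988, 0.1597]
orientation: [-2.245, -2.196, -0.003]
contact_force: [0.0, -0.0, -0.1]
grip_width: 0.0001
gripper_force: 0.0
```

```bash
python3 -c "
from k import *
w=grab('wrist');bubble(w);bubble(grab('top'))
print(r.get_obs()['tcp_pos'])
crop(w,'fin',0,0,512,384,1.2);P=cloud(w);i=w['image'].astype(int)
y=(i[...,0]-i[...,2]>90)&(i[...,1]>90)&(abs(P[...,2]-.126)<.012)&(abs(P[...,0]-.605)<.03);Q=P[y]
print('yellow',np.percentile(Q,[1,50,99],axis=0))
plan([.605,-.077,.110],-.014)"
```

```text
green -0.06118449441004841 0.004739475149418098 2226 white -0.03471869196697277 -0.021584438325718387 230 off mm 0.06387419571296862
green -0.04612781483028029 0.0035560290340062636 58 white -0.034441145849920446 -0.02264379965825011 12 off mm -7.707409094757266
[ 0.6053 -0.0987  0.1598]
yellow [[ 0.5924 -0.1121  0.1249]
 [ 0.6052 -0.0623  0.1265]
 [ 0.6187  0.0288  0.1282]]
shift [21.6 -0.8 49.8] turn [ 0.0009 -0.002  -0.0072] t 18.3 j [-0.4   0.48  0.63  1.78 -0.34  0.99  0.34] F [-0.3  1.  -0.5]
```

View pics/fin.png

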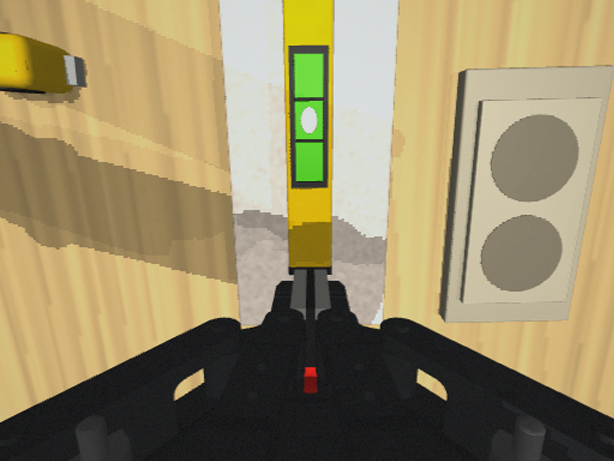

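The bubble (309,121) sits centred between the black lines, measured at 0.1 mm off. I'll press just beside the vial with the shut fingers.

Request:
{"api": "step_arm", "payload": {
  "moves": [
    [22, 0, 20, 0, 0, 0, 0],
    [22, 0, 40, 0, 0, 0, 0],
    [22, 0, 54, 0, 0, 0, 0],
    [22, 0, 58, 0, 0, 0, 0],
    [22, 0, 58, 0, 0, 0, 0]
  ]
}}

```text
clock: 18.8
tcp_pos: [0.6056, -0.0774, 0.1017]
orientation: [-2.244, -2.197, -0.002]
contact_force: [-0.2, -0.1, 1.1]
grip_width: 0.0
gripper_force: 0.0
```

Request:
{"api": "step_arm", "payload": {
  "moves": [
    [0, 0, 1, 0, 0, 0, 0],
    [0, 0, 2, 0, 0, 0, 0],
    [0, 0, 3, 0, 0, 0, 0],
    [0, 0, 4, 0, 0, 0, 0],
    [0, 0, 4, 0, 0, 0, 0]
  ]
}}

```text
clock: 19.3
tcp_pos: [0.6063, -0.0768, 0.0985]
orientation: [-2.244, -2.199, -0.005]
contact_force: [-0.4, 0.2, 3.3]
grip_width: -0.0002
gripper_force: 1.8
```

Contact at about 0.0985. I'll raise the push slowly.

Request:
{"api": "step_arm", "payload": {
  "moves": [
    [0, 0, 0.5, 0, 0, 0, 0],
    [0, 0, 1, 0, 0, 0, 0],
    [0, 0, 1.5, 0, 0, 0, 0],
    [0, 0, 1.5, 0, 0, 0, 0]
  ]
}}

```text
clock: 19.7
tcp_pos: [0.6065, -0.0767, 0.0984]
orientation: [-2.243, -2.199, -0.006]
contact_force: [-4.8, 0.6, 15.9]
grip_width: -0.0001
gripper_force: 7.8
```

Request:
{"api": "step_arm", "payload": {
  "moves": [
    [0, -0.3, 0.5, 0, 0, 0, 0],
    [0, -0.5, 1, 0, 0, 0, 0],
    [0, -0.5, 1.3, 0, 0, 0, 0],
    [0, -0.5, 1.3, 0, 0, 0, 0]
  ]
}}

```text
clock: 20.1
tcp_pos: [0.6067, -0.0768, 0.0984]
orientation: [2.244, 2.199, 0.009]
contact_force: [-6.6, 2.4, 23.8]
grip_width: -0.0004
gripper_force: 12.1
```

Request:
{"api": "step_arm", "payload": {
  "moves": [
    [0, 0, 0, 0, 0, 0, 0],
    [0, 0, 0, 0, 0, 0, 0],
    [0, 0, 0, 0, 0, 0, 0],
    [0, 0, 0, 0, 0, 0, 0],
    [0, 0, 0, 0, 0, 0, 0],
    [0, 0, 0, 0, 0, 0, 0],
    [0, 0, 0, 0, 0, 0, 0],
    [0, 0, 0, 0, 0, 0, 0]
  ]
}}

```text
clock: 20.9
tcp_pos: [0.6067, -0.0767, 0.0984]
orientation: [2.244, 2.199, 0.009]
contact_force: [-7.1, 2.2, 23.6]
grip_width: -0.0006
gripper_force: 12.1
```

```bash
python3 -c "
from k import *
w=grab('wrist');bubble(w);bubble(grab('top'));bubble(grab('scene'));o=r.get_obs();print(o['clock'],o['contact_force'],o['tcp_pos'])"
```

```text
green -0.0618944393676063 0.004852584006435457 4037 white -0.03453675827110575 -0.021334671119189238 413 off mm 0.4906438921213549
no bubble 37 0
green -0.060227286475399135 0.004841918514756711 72 white -0.03311072254367316 -0.022258121662436653 11 off mm -0.254805110681839
21.05 [-7.211   1.9555 23.8263] [ 0.6067 -0.0768  0.0984]
```

```bash
python3 -c "
from bench import r
print(r.hand_in())"
```

```text
the job is handed in; nothing more can be done
None
```

The job is handed in at about 21 s: the level lies along the middle of the board with its bubble centred to within about 0.5 mm, and the shut fingers press it down with about 24 N just beside the vial; the first grasp closed on air because the real fingertips end about 31 mm short of the reported TCP.

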